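Put the set-up tooling back in its nests

ROBOT

A 7-joint arm with a two-finger parallel gripper is mounted at the origin on a cart in front of the work surface, level with it; the furniture and walls round the work are solid. World frame = base frame: x ahead of the robot, y to its left, z up, the work surface at z = 0. Lengths are in m, angles in rad, forces in N, time in s.
With the tool pointing down it reaches from about 0.35 to 0.9 m from the base axis. Payload 8.1 kg.
Tool frame: the origin (TCP) lies between the finger pads; the fingertips stand 22 mm ahead of it and the grasp point (between the pads) lies 3 mm ahead of it (arm.tip_reach is the distance from the TCP to the fingertips, in m); z points along the fingers, y is the line along which they close (so a half turn about z gives the same grasp; the last joint's range is limited). The gripper opens to 92 mm and grips with 3 to 60 N. Pads are 19 mm wide; open, the fingers measure 130 mm over their backs; the gripper's body (75 mm by 190 mm) begins 47 mm behind the grasp point.
Start: joints at [1.013, 0.434, 0.025, 1.573, -0.012, 1.134, -0.075], TCP at [0.275, -0.561, 0.249] pointing down, gripper open.
Joint ranges: [-2.62, 2.62], [-0.44, 2.09], [-1.27, 1.32], [0.08, 2.57], [-1.32, 4.46], [0.12, 2], [-2.74, 2.74]. Speed limits (rad/s): [2.22, 2.22, 3.01, 3.01, 3.14, 3.14, 3.14].

INTERFACE

Orientations are given as a rotation vector (axis times angle).
In Python, from cell import telemetry, vision, job, arm gives the robot as it stands. The module is installed in compiled form; this text tells all that it offers.
- The arm moves only by the shell command python3 -m creep 'ROWS' [FORCE]. ROWS is text: rows parted by semicolons, each of 7 numbers parted by spaces: the finger opening in cm, from 0 to 9.18, then the shift along the tool's x, y, z in cm, then the turn, a rotation vector about the tool's x, y, z in degrees. A call has 1 to 5 rows; each row is the pose to reach, as a shift and turn from the pose commanded when the call began, along the tool's axes at that moment; what a row does not reach only later rows make up. A row lasts 1/8 s, in which the tool goes at most 62.5 mm and 10.7 degrees, less where a joint would pass 70% of its speed; a pose out of reach is approached as far as the arm can. A call with a gripper value outside its range is refused whole. The fingers move at their own pace and stop on an object; FORCE is the grip in N (left out, the last holds). Time passes only in rows, so rows that repeat a pose let the fingers close. It gives the time, the measured TCP pose, the force, the opening and the grip force at its end, in the units of the state.
- telemetry.observe(): the state, without advancing time (a new reading comes with each control period).
- vision.get_image(name): name is "scene" or "top"; returns the picture (480x640x3 uint8, red, green, blue); there is no depth.
- vision.camera_info(name): a dict with "fov_y" (degrees; the focal length in pixels is half the picture's height over the tangent of half this angle, whatever the lens; pixels are square), "cx", "cy" (the principal point, pixels), "extrinsics" (4x4, takes a point from camera to world coordinates). Camera axes: x right, y down, z forward; pixel columns grow to the right and rows downward; lengths in m; the calibration is good to about 2 mm. A picture is of the moment at which its call begins. camera_info takes no time and is no camera call.
- job.sign_off(): hands the job in; it is judged then, once.
The state is a dict: "clock": time; "joints": joint angles; "dq": joint speeds; "joint_efforts": joint torques, N m; "position": TCP position; "ee_rot": TCP orientation; "force": force on the tool from outside, world axes, zero at the start; "ft_torque": the same for the moment, N m; "width": opening from 0.0 (shut) to 1.0 (fully open); "gripper_force": force on a finger pad.
Only numpy, scipy, OpenCV 4.12 (cv2) and the standard library are available. Lean on these libraries where they do the work, as an engineer would, in place of code of your own. Each camera call takes 0.05 s, during which the arm holds its last target. There are 200 camera calls.

TASK

Put the set-up tooling away in the black nests on the left of the bench, each piece standing upright, flat on the floor of the nest made for it: the drill chuck in the largest round nest, the collet in the middle one, the plain turned bush in the smallest, and the near V-block, groove upward, in the square nest (not the V-block at the back beside the vice). Leave the two hex bolts standing among the tooling where they are.

Things in the scene. Friction and masses are not known exactly. Their poses are not given: they have to be found in the camera images.
- drill_chuck: keyed drill chuck, steel, standing upright on its flat back, thickest round piece here: 82 mm tall; its colliding shape is 73 mm tall and 53 mm across at the widest (knurled sleeve, 20 to 50 mm above the foot); the foot is 40 mm across. About 0.6 kg. Origin at the centre of its underside, z up.
- collet: spring collet, steel, slim slotted cylinder 100 mm tall standing on its 32 mm wide nose; the barrel is about 26 mm across at 70 mm height. About 0.16 kg. Origin at the centre of its underside, z up.
- bush: turned steel bush: plain smooth round sleeve with an open bore at the top, 18 mm diameter, 32 mm tall, standing upright. About 0.06 kg. All tooling and bolts start to the right of the fixed bench vice, whose right side is at y = -0.11 m (75 to 112 mm tall). Origin at the centre of its underside, z up.
- v_block: the nearer of two steel V-blocks (the one at the back by the vice jaws is fixed and stays), 55 mm (its x) by 50 mm (its y) by 45 mm tall, V groove open to the top; grip it at or below half height across its y or x width. About 0.62 kg. Origin at the centre of its underside, z up.
- nest_large: largest round nest for the drill chuck: low black plastic dish fixed to the worktop, bore 66 mm, outside 80 mm at the foot, floor 3 mm and rim 9 mm above the worktop. Origin at its centre on the worktop, z up.
- nest_medium: middle round nest for the collet: low black plastic dish fixed to the worktop, bore 48 mm, outside 62 mm at the foot, floor 3 mm and rim 9 mm above the worktop. Origin at its centre on the worktop, z up.
- nest_small: smallest round nest for the bush: low black plastic dish fixed to the worktop, bore 34 mm, outside 48 mm at the foot, floor 3 mm and rim 9 mm above the worktop. Origin at its centre on the worktop, z up.
- nest_square: the four-sided nest for the V-block: low black plastic tray fixed to the worktop, inside 71 mm (its x) by 66 mm (its y), outside 79 by 74 mm, floor 3 mm and rim 9 mm above the worktop. Origin at its centre on the worktop, x and y along its sides, z up.
- bolt_long: steel hex bolt standing on its head, thread upward, 44 mm tall, head 21 mm across and 8 mm thick, thread 12 mm; stays where it is. Origin at the centre of its underside, z up.
- bolt_short: steel hex bolt standing on its head, thread upward, 36 mm tall, head 21 mm across and 8 mm thick, thread 12 mm; stays where it is. Origin at the centre of its underside, z up.
Not all that is in view belongs to the job. Leave any yellow look-alike of the drill_chuck alone.

How it is judged:
At the end, for the whole second after the job is handed in: Chuck in the large, collet in the medium, bush in the small, V-block in the square nest: each upright within 0.12 rad, underside less than 6 mm above the worktop, centre within 14 mm (chuck, V-block) or 11 mm (collet, bush) of the nest's centre, released and at rest (horizontal distance between drill_chuck and nest_large below 0.014 m and z of drill_chuck in the frame of nest_large between 0 and 0.006 m and angle between each of drill_chuck, collet, bush, v_block's own z axis and vertical below 0.12 rad and linear speed of each of drill_chuck, collet, bush, v_block below 0.02 m/s and angular speed of each of drill_chuck, collet, bush, v_block below 0.2 rad/s and contact force between the fingers and drill_chuck below 0.1 N and horizontal distance between collet and nest_medium below 0.011 m and z of collet in the frame of nest_medium between 0 and 0.006 m and contact force between the fingers and collet below 0.1 N and horizontal distance between bush and nest_small below 0.011 m and z of bush in the frame of nest_small between 0 and 0.006 m and contact force between the fingers and bush below 0.1 N and horizontal distance between v_block and nest_square below 0.014 m and z of v_block in the frame of nest_square between 0 and 0.006 m and contact force between the fingers and v_block below 0.1 N); the robot touches nothing.
It fails at once if one of the two hex bolts is shifted by more than 15 mm or knocked over (distance of bolt_long from where it was at the start of the episode above 0.015 m or angle between bolt_long's own z axis and vertical above 0.35 rad).
It fails at once if one of the two hex bolts is shifted by more than 15 mm or knocked over (distance of bolt_short from where it was at the start of the episode above 0.015 m or angle between bolt_short's own z axis and vertical above 0.35 rad).
It also fails if it takes over 99 s, if anything falls off the work surface, if the arm or the gripper's body presses on something with over 40 N, if the wrist force passes 120 N, or if a joint passes its speed limit or range.

## Working session

There is one attempt and no reset: what is moved stays moved. The work goes in short steps, Python scripts to look and compute and a shell command to move; the robot and the scene stay as the last step left them, time stands still between calls to the robot, and variables do not carry over. Pictures are saved under pics/ and viewed, at most 14 in all, crops included, and the job is handed in when it is done.

```bash
mkdir -p pics; python3 - <<'E'
from cell import telemetry, vision, job, arm
import cv2
for n in("scene","top"):
    cv2.imwrite(f"pics/{n}0.png",vision.get_image(n)[:,:,::-1]); print(vision.camera_info(n))
s=telemetry.observe(); print(s['clock'],s['position'],s['ee_rot'],s['width'],s['force'])
E
```

```text
{'fov_y': 51.56844908390099, 'cx': 315.48349021647044, 'cy': 234.23472022340988, 'extrinsics': array([[ 0.79150992, -0.24892406,  0.55816562, -0.1254573 ],
       [-0.61096183, -0.29924072,  0.73292607, -1.06669579],
       [-0.01541705, -0.92113615, -0.38893509,  0.52543915],
       [ 0.        ,  0.        ,  0.        ,  1.        ]])}
{'fov_y': 52.15699686780029, 'cx': 313.651245633986, 'cy': 239.59002848793796, 'extrinsics': array([[-0.02923253, -0.99618002,  0.08228501,  0.45766162],
       [-0.99956874,  0.02890332, -0.00518947, -0.16766692],
       [ 0.00279134, -0.08240123, -0.99659533,  1.07320229],
       [ 0.        ,  0.        ,  0.        ,  1.        ]])}
0.1 [ 0.27432197 -0.56111323  0.24802965] [-3.05944755e+00 -7.07812162e-01  6.51851076e-04] 0.999798563792894 [ 0.32733329 -0.59671673  0.00867139]
```

View pics/scene0.png

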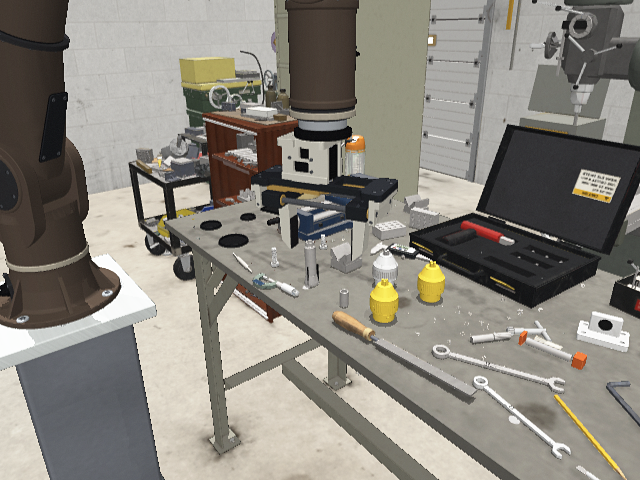

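View pics/top0.png

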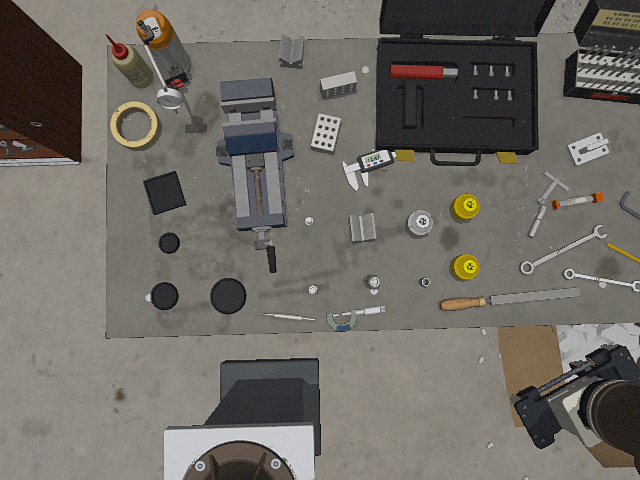

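The top view shows the chuck at (420,223), collet (374,283), bush (425,282) and V-block (362,228). The bolts are at (309,221) and (313,289). The nests are large (228,296), medium (164,296), small (169,243) and square (165,193). I'll zoom in next.

```bash
python3 - <<'E'
import cv2
t=cv2.imread("pics/top0.png"); s=cv2.imread("pics/scene0.png")
cv2.imwrite("pics/c1.png",cv2.resize(t[190:320,290:450],None,fx=5,fy=4.6*5/4.6*0.92,interpolation=3)[:600]) if 0 else cv2.imwrite("pics/c1.png",cv2.resize(t[200:310,295:445],None,fx=5,fy=5,interpolation=2))
cv2.imwrite("pics/c2.png",cv2.resize(t[165:315,130:270],None,fx=4,fy=4,interpolation=2))
cv2.imwrite("pics/c3.png",cv2.resize(s[200:320,180:410],None,fx=3.4,fy=3.4,interpolation=2))
E
```

```text
(no output)
```

View pics/c1.png

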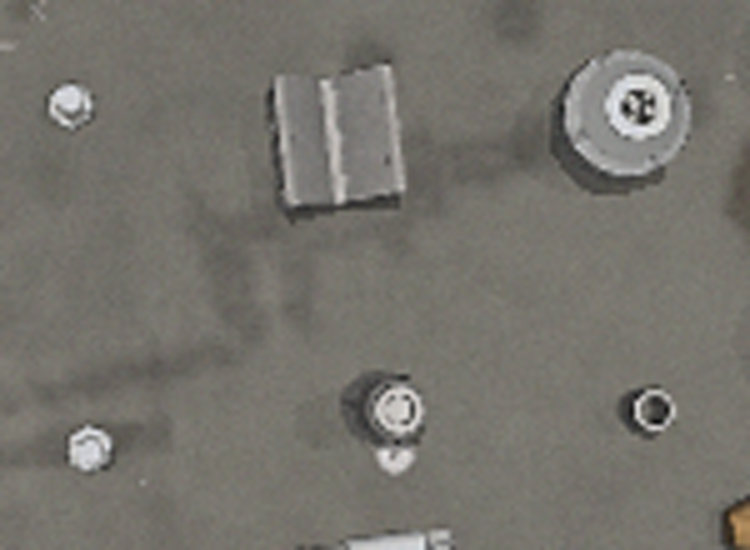

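View pics/c2.png

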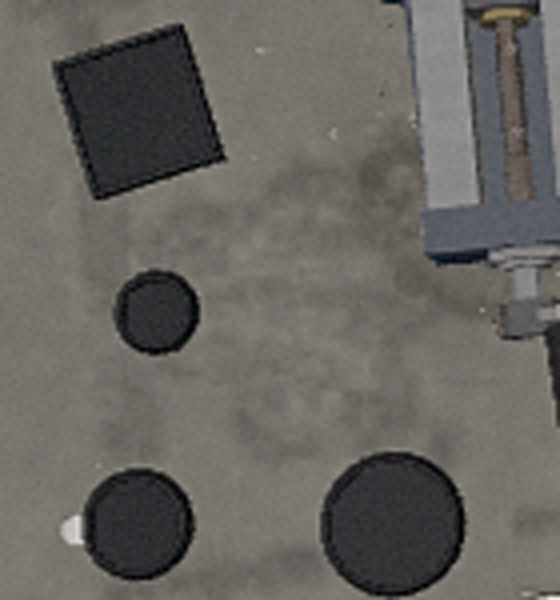

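View pics/c3.png

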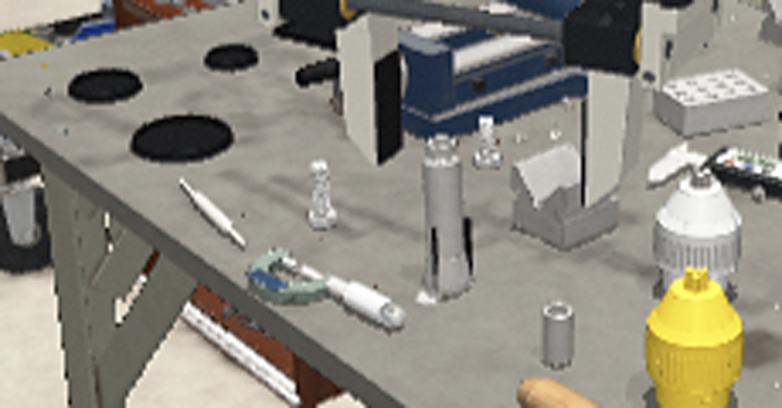

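The crops show clean outlines. In the top view I have the chuck sleeve at about (420,222), collet tip (374,282), bush top (425,281), and the V-block and square-nest corners. The scene view shows every piece except the square nest, which is behind the gripper. I'll triangulate these.

```bash
cat > h.py <<'E'
import numpy as np
from cell import vision
def ray(n,p):
    c=vision.camera_info(n); E=c['extrinsics']; f=240/np.tan(np.radians(c['fov_y']/2))
    d=E[:3,:3]@np.array([(p[0]-c['cx'])/f,(p[1]-c['cy'])/f,1]); return E[:3,3],d/np.linalg.norm(d)
def atz(n,p,z):
    o,d=ray(n,p); return o+d*(z-o[2])/d[2]
def tri(a,b):
    o1,d1=ray("top",a);o2,d2=ray("scene",b)
    t=np.linalg.lstsq(np.c_[d1,-d2],o2-o1,rcond=None)[0]
    p,q=o1+d1*t[0],o2+d2*t[1]; return (p+q)/2,np.linalg.norm(p-q)
def c1(u,v): return ((u+.5)/5-.5+295,(v+.5)/5-.5+200)
def c2(u,v): return ((u+.5)/4-.5+130,(v+.5)/4-.5+165)
def c3(u,v): return ((u+.5)/3.4-.5+180,(v+.5)/3.4-.5+200)
E
python3 - <<'E'
from h import *
np.set_printoptions(precision=4,suppress=True)
for n,a,b,z in [("chucktip",c1(639,107),c3(700,180),.082),("collet",c1(397,410),c3(440,147),.1),("bush",c1(653,409),c3(558,308),.032),
 ("boltA",c1(71,105),c3(487,122),.04),("boltB",c1(89,450),c3(320,165),.04),("large",c2(394,523),c3(182,138),.009),("med",c2(138,523),c3(106,85),.009),("small",c2(158,312),c3(231,57),.009)]:
    print(n,*tri(a,b),atz("top",a,z),atz("scene",b,z))
print("chuck sleeve",atz("top",c1(627,113),.05)); print("colletbase",atz("scene",c3(444,292),.0), "bushbase",atz("scene",c3(557,358),0))
V=np.array([atz("top",c1(*p),.045)for p in[(277,77),(391,67),(404,193),(289,207)]]);print(V,V.mean(0),np.linalg.norm(V-np.roll(V,1,0),axis=1))
S=np.array([atz("top",c2(*p),.009)for p in[(54,62),(182,25),(226,158),(98,199)]]);print(S,S.mean(0),np.linalg.norm(S-np.roll(S,1,0),axis=1))
for Q in(V,S):
    e=Q[1]-Q[2]+Q[0]-Q[3]; print(np.degrees(np.arctan2(e[1],e[0])))   # x side dir
    e=Q[0]-Q[1]+Q[3]-Q[2]; print(np.degrees(np.arctan2(-e[0],e[1])))
for p in[(565,245),(514,222),(618,215)]: print("vb bottom",atz("scene",c3(*p),0))
from scipy.spatial.transform import Rotation as R
from cell import telemetry
print(R.from_rotvec(telemetry.observe()['ee_rot']).as_matrix())
E
```

```text
chucktip [ 0.5715 -0.3963  0.077 ] 0.0003958853726706782 [ 0.571  -0.3952  0.082 ] [ 0.5635 -0.4036  0.082 ]
collet [ 0.4503 -0.2893  0.0974] 0.002133947208000473 [ 0.4512 -0.2896  0.1   ] [ 0.4459 -0.2935  0.1   ]
bush [ 0.4475 -0.4057  0.0341] 0.0012001672533967517 [ 0.448  -0.4065  0.032 ] [ 0.4495 -0.4026  0.032 ]
boltA [ 0.5845 -0.1642  0.0368] 0.0010211647665538184 [ 0.5837 -0.1639  0.04  ] [ 0.5803 -0.1703  0.04  ]
boltB [ 0.4374 -0.167   0.0457] 0.0013334961753409212 [ 0.4379 -0.1673  0.04  ] [ 0.4436 -0.1559  0.04  ]
large [0.4289 0.0158 0.0068] 0.002987374170007698 [0.4302 0.0147 0.009 ] [0.4254 0.0123 0.009 ]
med [0.4332 0.1536 0.0075] 0.0023396192104205476 [0.4343 0.1525 0.009 ] [0.4307 0.1509 0.009 ]
small [0.5469 0.1422 0.008 ] 0.002848241549220645 [0.548  0.1412 0.009 ] [0.5445 0.1408 0.009 ]
chuck sleeve [ 0.5723 -0.3974  0.05  ]
colletbase [ 0.4437 -0.2974  0.    ] bushbase [ 0.4468 -0.4051  0.    ]
[[ 0.5924 -0.2513  0.045 ]
 [ 0.5953 -0.2997  0.045 ]
 [ 0.5417 -0.303   0.045 ]
 [ 0.5372 -0.2544  0.045 ]] [ 0.5667 -0.2771  0.045 ] [0.0553 0.0484 0.0537 0.0488]
[[0.6875 0.1975 0.009 ]
 [0.7061 0.1272 0.009 ]
 [0.6315 0.1036 0.009 ]
 [0.6109 0.1736 0.009 ]] [0.659  0.1505 0.009 ] [0.0802 0.0728 0.0782 0.073 ]
3.4073228053054128
4.3471230072268305
17.46577545659317
15.613948249939856
vb bottom [ 0.5468 -0.2968  0.    ]
vb bottom [ 0.5423 -0.2479  0.    ]
vb bottom [ 0.6056 -0.2857  0.    ]
[[ 0.8984  0.4392 -0.0007]
 [ 0.4392 -0.8984  0.0012]
 [-0.0001 -0.0014 -1.    ]]
```

```bash
cat > go.py <<'E'
import sys,numpy as np
from cell import telemetry
from scipy.spatial.transform import Rotation as R
x,y,z,yaw=map(float,sys.argv[1:5])   # target TCP m, yaw deg (tool down)
s=telemetry.observe(); r=R.from_rotvec(s['ee_rot']); p=np.array(s['position'])
t=R.from_euler('z',yaw,degrees=True)*R.from_euler('x',180,degrees=True)
print('t%.2f'%s['clock'],'p',p.round(4),'yaw %.1f'%np.degrees(np.arctan2(*r.as_matrix()[[1,0],[0,0]])),'w',round(s['width']*92,1),'gf',round(s['gripper_force'],1),'F',np.round(s['force'],1))
print('shift cm',(r.inv().apply(np.array([x,y,z])-p)*100).round(2),'turn',np.degrees((r.inv()*t).as_rotvec()).round(1))
E
python3 -m creep '9 5.6 -3.3 0 0 0 10; 9 11.1 -6.6 0 0 0 20; 9 16.6 -10 0 0 0 26; 9 22.1 -13.3 0 0 0 26; 9 27.6 -16.66 0 0 0 26' 20; python3 go.py .450 -.290 .073 0
```

```text
clock: 0.72
position: [0.4447, -0.297, 0.2486]
ee_rot: [3.142, 0.001, -0.0]
force: [0.5, -0.8, 0.4]
width: 0.982
gripper_force: 0.0
t0.72 p [ 0.4447 -0.297   0.2486] yaw 0.1 w 90.3 gf 0.0 F [ 0.5 -0.8  0.4]
shift cm [ 0.53 -0.7  17.56] turn [0.  0.  0.1]
```

```bash
python3 -m creep '9 0 0 4 0 0 0; 9 0 0 8 0 0 0; 9 0 0 8 0 0 0' ; python3 go.py .4505 -.2893 .073 0
python3 - <<'E'
from cell import vision
import cv2
t=vision.get_image("top")[:,:,::-1];s=vision.get_image("scene")[:,:,::-1]
cv2.imwrite("pics/d1.png",cv2.hconcat([cv2.resize(t[230:330,320:440],(400,333)),cv2.resize(s[180:300,220:364],(400,333))]))
E
```

```text
clock: 1.1
position: [0.4421, -0.2977, 0.1663]
ee_rot: [-3.139, -0.002, 0.009]
force: [-0.3, -0.3, 0.7]
width: 0.981
gripper_force: 0.0
t1.10 p [ 0.4421 -0.2977  0.1663] yaw 0.1 w 90.3 gf 0.0 F [-0.3 -0.3  0.7]
shift cm [ 0.9  -0.81  9.32] turn [-0.2  0.3  0.1]
```

View pics/d1.png

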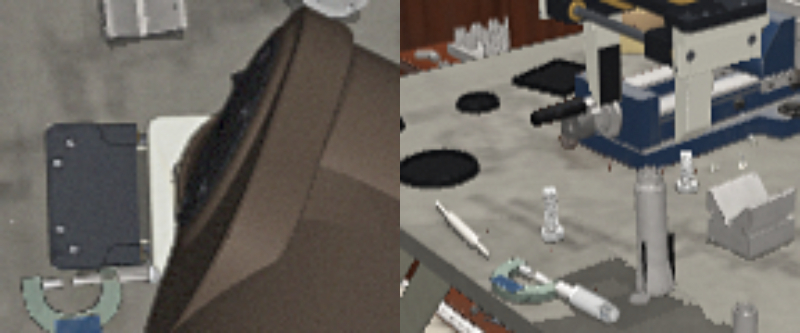

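The collet stands between the fingers in the scene view, with its tip near the right finger (right half, about (650,180)). I'll correct x and y while still above it, then descend.

```bash
python3 -m creep '9 0.9 -0.8 0 -0.1 0.2 0; 9 0.9 -0.8 4 -0.1 0.2 0;  9 0.9 -0.8 9 -0.1 0.2 0; 9 0.9 -0.8 9.3 -0.1 0.2 0; 9 0.9 -0.8 9.3 -0.1 0.2 0' ; python3 go.py .4505 -.2893 .073 0
```

```text
clock: 1.82
position: [0.4542, -0.2912, 0.0774]
ee_rot: [3.139, 0.002, 0.008]
force: [0.4, 0.2, 0.3]
width: 0.978
gripper_force: 0.0
t1.82 p [ 0.4542 -0.2912  0.0774] yaw 0.1 w 90.0 gf 0.0 F [0.4 0.2 0.3]
shift cm [-0.37 -0.19  0.44] turn [ 0.1 -0.3  0.1]
```

```bash
python3 -m creep '9 -0.2 -0.1 0.3 0 0 0; 5 -0.2 -0.1 0.3 0 0 0;  2 -0.2 -0.1 0.3 0 0 0; 1 -0.2 -0.1 0.3 0 0 0; 1 -0.2 -0.1 0.3 0 0 0' 20; python3 -m creep '1 0 0 0 0 0 0; 1 0 0 0 0 0 0' ;python3 go.py .434 .153 .25 0
```

```text
clock: 2.45
position: [0.451, -0.29, 0.0728]
ee_rot: [3.14, 0.001, 0.006]
force: [0.0, 0.0, 0.6]
width: 0.594
gripper_force: 0.0
clock: 2.7
position: [0.451, -0.2899, 0.0727]
ee_rot: [3.14, 0.001, 0.005]
force: [0.8, -0.2, 0.6]
width: 0.376
gripper_force: 0.0
t2.70 p [ 0.451  -0.2899  0.0727] yaw 0.0 w 34.6 gf 0.0 F [ 0.8 -0.2  0.6]
shift cm [ -1.6  -44.26 -17.81] turn [ 0.1 -0.2  0. ]
```

Fingers take about 0.6 s more to close.

```bash
python3 -m creep '1 0 0 0 0 0 0; 1 0 0 0 0 0 0; 1 0 0 0 0 0 0; 1 0 0 0 0 0 0; 1 0 0 -2 0 0 0'; python3 -m creep '1 0 0 -5 0 0 0; 1 0 0 -10 0 0 0; 1 0 0 -13 0 0 0; 1 0 0 -13 0 0 0'; python3 go.py .434 .153 .23 0
```

```text
clock: 3.32
position: [0.4498, -0.2892, 0.0916]
ee_rot: [3.141, 0.002, 0.001]
force: [0.3, 0.2, -1.0]
width: 0.279
gripper_force: 19.6
clock: 3.82
position: [0.4515, -0.2902, 0.225]
ee_rot: [3.138, 0.001, 0.012]
force: [0.8, 0.2, -2.2]
width: 0.284
gripper_force: 19.6
t3.83 p [ 0.4515 -0.2902  0.225 ] yaw 0.1 w 26.2 gf 19.6 F [ 0.8  0.2 -2.2]
shift cm [ -1.71 -44.32  -0.69] turn [ 0.2 -0.4  0.1]
```

```bash
python3 -m creep '1 -.2 -4 0 0 0 0; 1 -.5 -9 0 0 0 0; 1 -.8 -14 0 0 0 0; 1 -1.1 -19 0 0 0 0; 1 -1.4 -24 0 0 0 0'; python3 -m creep '1 0 -5 0 0 0 0; 1 0 -10 0 0 0 0; 1 0 -15 0 0 0 0; 1 0 -19 0 0 0 0; 1 0 -20 0 0 0 0'; python3 -m creep '1 0 0 0 0 0 0; 1 0 0 0 0 0 0'; python3 go.py .434 .153 .078 0
```

```text
clock: 4.45
position: [0.4351, -0.0481, 0.221]
ee_rot: [3.14, 0.002, 0.002]
force: [-0.1, 1.2, -1.7]
width: 0.284
gripper_force: 19.6
clock: 5.08
position: [0.4349, 0.1529, 0.2206]
ee_rot: [3.14, 0.008, 0.002]
force: [0.8, -0.8, -2.0]
width: 0.283
gripper_force: 19.6
clock: 5.32
position: [0.4359, 0.1486, 0.2213]
ee_rot: [3.139, -0.002, 0.004]
force: [-0.4, -0.3, -1.7]
width: 0.281
gripper_force: 19.6
t5.33 p [0.4359 0.1486 0.2213] yaw -0.1 w 25.9 gf 19.6 F [-0.4 -0.3 -1.7]
shift cm [-0.23 -0.48 14.33] turn [ 0.2 -0.1 -0.1]
```

```bash
python3 -m creep '1 -.2 -.4 4 0 0 0; 1 -.2 -.4 8 0 0 0; 1 -.2 -.4 12 0 0 0; 1 -.2 -.4 13 0 0 0; 1 -.2 -.4 13 0 0 0'; python3 -m creep '1 0 0 0.6 0 0 0; 1 0 0 0.6 0 0 0; 1 0 0 .6 0 0 0'; python3 go.py .434 .153 .0765 0
```

```text
clock: 5.95
position: [0.4346, 0.1534, 0.0921]
ee_rot: [3.139, -0.0, 0.005]
force: [0.5, 0.7, -1.8]
width: 0.284
gripper_force: 19.6
clock: 6.32
position: [0.4349, 0.1542, 0.0865]
ee_rot: [3.14, 0.001, 0.007]
force: [0.0, -0.3, -1.5]
width: 0.281
gripper_force: 19.6
t6.33 p [0.4349 0.1542 0.0865] yaw 0.1 w 25.9 gf 19.6 F [ 0.  -0.3 -1.5]
shift cm [-0.09  0.12  1.  ] turn [ 0.1 -0.3  0.1]
```

```bash
python3 -m creep '1 -.05 .05 0.6 0 0 0; 1 -.05 .05 0.8 0 0 0; 1 -.05 .05 .9 0 0 0; 1 -.05 .05 1 0 0 0; 1 -.05 .05 1 0 0 0'; python3 go.py .434 .153 .0758 0
```

```text
clock: 6.95
position: [0.4341, 0.1536, 0.0758]
ee_rot: [3.14, 0.002, 0.005]
force: [-0.2, 0.6, -2.0]
width: 0.282
gripper_force: 19.6
t6.95 p [0.4341 0.1536 0.0758] yaw 0.1 w 25.9 gf 19.6 F [-0.2  0.6 -2. ]
shift cm [-0.01  0.06  0.  ] turn [ 0.1 -0.2  0.1]
```

```bash
python3 -m creep '1 0 0 .1 0 0 0; 1 0 0 .2 0 0 0; 1 0 0 .2 0 0 0'; python3 -m creep '3.2 0 0 0 0 0 0; 3.6 0 0 0 0 0 0; 4 0 0 0 0 0 0; 6 0 0 0 0 0 0; 6 0 0 0 0 0 0';python3 -m creep '6 0 0 -4 0 0 0; 6 0 0 -9 0 0 0; 7 0 0 -14 0 0 0; 7 0 0 -16 0 0 0; 7 0 0 -16 0 0 0'; python3 go.py .572 -.396 .22 -20
```

```text
clock: 7.32
position: [0.4351, 0.1532, 0.0751]
ee_rot: [3.14, 0.0, 0.009]
force: [-1.5, -2.9, 15.5]
width: 0.28
gripper_force: 20.3
clock: 7.95
position: [0.434, 0.1536, 0.0738]
ee_rot: [3.14, 0.001, 0.005]
force: [0.3, -0.5, 0.5]
width: 0.603
gripper_force: 0.0
clock: 8.57
position: [0.4343, 0.1542, 0.2352]
ee_rot: [3.141, 0.001, 0.01]
force: [-0.2, 0.2, -0.2]
width: 0.762
gripper_force: 0.0
t8.57 p [0.4343 0.1542 0.2352] yaw 0.0 w 70.1 gf 0.0 F [-0.2  0.2 -0.2]
shift cm [13.72 55.02  1.65] turn [-0.  -0.4 20. ]
```

```bash
python3 -m creep '7 1 5 0 0 0 0; 7 2.2 11 0 0 0 0; 7 3.6 17 0 0 0 0; 7 5 22.5 0 0 0 0; 7 6.4 28 0 0 0 0';python3 -m creep '7 1.4 5.5 0 0 0 5; 7 2.8 11 0 0 0 10; 7 4.2 17 0 0 0 15; 7 5.6 23 0 0 0 20; 7 7.3 27 0 0 0 20'; python3 -m creep '7 0 0 2 0 0 0;7 0 0 6 0 0 0;7 0 0 8 0 0 0;7 0 0 8 0 0 0'; python3 go.py .572 -.396 .043 -20
python3 - <<'E'
from cell import vision
import cv2
t=vision.get_image("top")[:,:,::-1];s=vision.get_image("scene")[:,:,::-1]
cv2.imwrite("pics/d2.png",cv2.hconcat([cv2.resize(t[150:330,120:336],(400,333)),cv2.resize(s[180:330,180:480],(400,200)).copy() if 0 else cv2.resize(s[180:330,270:450],(400,333))]))
E
```

```text
clock: 9.2
position: [0.4973, -0.1279, 0.233]
ee_rot: [3.14, 0.002, 0.002]
force: [-0.3, 0.3, -0.2]
width: 0.762
gripper_force: 0.0
clock: 9.82
position: [0.5698, -0.3993, 0.2329]
ee_rot: [3.091, -0.55, 0.001]
force: [1.8, 0.7, 0.5]
width: 0.76
gripper_force: 0.0
clock: 10.32
position: [0.5696, -0.3951, 0.1515]
ee_rot: [-3.093, 0.544, 0.004]
force: [-1.1, -0.3, 0.6]
width: 0.763
gripper_force: 0.0
t10.32 p [ 0.5696 -0.3951  0.1515] yaw -19.9 w 70.2 gf 0.0 F [-1.1 -0.3  0.6]
shift cm [2.900e-01 1.000e-02 1.085e+01] turn [-0.   0.1  0.1]
```

View pics/d2.png

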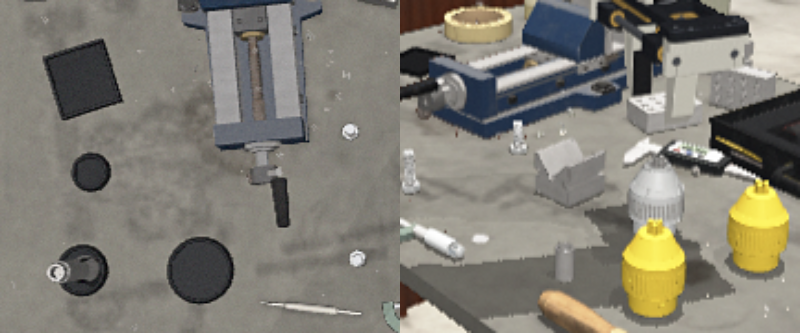

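The left half shows the collet upright in the medium nest: foot at (83,270), and its tip at (57,272) matches perspective lean. The right half shows the gripper above the chuck. Next I descend.

```bash
python3 -m creep '7 .2 0 3 0 0 0; 7 .2 0 7 0 0 0;7 .2 0 10 0 0 0; 7 .2 0 10.8 0 0 0; 7 .2 0 10.8 0 0 0'; python3 -m creep '1 0 0 0 0 0 0; 1 0 0 0 0 0 0;1 0 0 0 0 0 0;1 0 0 0 0 0 0;1 0 0 0 0 0 0' 45;python3 go.py .572 -.396 .043 -20
```

```text
clock: 11.05
position: [0.5741, -0.3974, 0.0482]
ee_rot: [3.093, -0.544, 0.007]
force: [0.1, -0.2, -0.2]
width: 0.761
gripper_force: 0.0
clock: 11.68
position: [0.5741, -0.3977, 0.0486]
ee_rot: [3.092, -0.544, 0.009]
force: [-0.4, -0.2, 6.6]
width: 0.564
gripper_force: 45.0
t11.68 p [ 0.5741 -0.3977  0.0486] yaw -20.0 w 51.8 gf 45.0 F [-0.4 -0.2  6.6]
shift cm [-0.26 -0.09  0.56] turn [ 0.1 -0.3  0. ]
```

```bash
python3 -m creep '1 0 0 0 0 0 0; 1 0 0 -1 0 0 0;1 0 0 -3 0 0 0;1 0 0 -3 0 0 0;1 0 0 -3 0 0 0';python3 go.py .572 -.396 .21 -20
```

```text
clock: 12.3
position: [0.5733, -0.3968, 0.0773]
ee_rot: [3.093, -0.544, 0.006]
force: [-0.2, 0.2, -7.7]
width: 0.56
gripper_force: 45.0
t12.30 p [ 0.5733 -0.3968  0.0773] yaw -19.9 w 51.5 gf 45.0 F [-0.2  0.2 -7.7]
shift cm [ -0.1   -0.03 -13.27] turn [ 0.  -0.2  0.1]
```

```bash
python3 -m creep '1 0 0 -4 0 0 0;1 0 0 -8 0 0 0;1 0 0 -12 0 0 0;1 0 0 -14 0 0 0;1 0 0 -14 0 0 0';python3 go.py .430 .0150 .21 -20
```

```text
clock: 12.92
position: [0.5735, -0.3971, 0.2185]
ee_rot: [3.092, -0.544, 0.009]
force: [0.1, 0.6, -8.0]
width: 0.559
gripper_force: 45.0
t12.93 p [ 0.5735 -0.3971  0.2185] yaw -19.9 w 51.4 gf 45.0 F [ 0.1  0.6 -8. ]
shift cm [-27.55 -33.84   0.64] turn [ 0.1 -0.4  0.1]
```

```bash
python3 -m creep '1 -2 -2.5 0 0 0 0;1 -5 -6.2 0 0 0 0;1 -8.2 -10.1 0 0 0 0;1 -11.4 -14 0 0 0 0;1 -14.6 -17.9 0 0 0 0';python3 -m creep '1 -3.2 -3.9 0 0 0 0;1 -6.4 -7.9 0 0 0 0;1 -9.4 -11.5 0 0 0 0;1 -12 -14.7 0 0 0 0;1 -13 -15.9 0 0 0 0';python3 -m creep '1 0 0 2 0 0 0;1 0 0 5 0 0 0;1 0 0 8 0 0 0;1 0 0 10 0 0 0;1 0 0 10 0 0 0';python3 go.py .430 .0150 .0525 -20
```

```text
clock: 13.55
position: [0.4951, -0.1768, 0.2149]
ee_rot: [3.093, -0.544, 0.002]
force: [0.5, 0.6, -7.0]
width: 0.564
gripper_force: 45.0
clock: 14.18
position: [0.4268, 0.0175, 0.2148]
ee_rot: [3.094, -0.538, 0.002]
force: [-0.7, 0.1, -8.1]
width: 0.561
gripper_force: 45.0
clock: 14.8
position: [0.4271, 0.0147, 0.1141]
ee_rot: [3.092, -0.543, -0.002]
force: [0.3, -0.8, -7.2]
width: 0.564
gripper_force: 45.0
t14.80 p [0.4271 0.0147 0.1141] yaw -19.9 w 51.9 gf 45.0 F [ 0.3 -0.8 -7.2]
shift cm [ 0.27 -0.14  6.16] turn [0.2 0.  0.1]
```

```bash
python3 -m creep '1 .3 -.1 3 0 0 0;1 .3 -.1 5 0 0 0;1 .3 -.1 5.6 0 0 0;1 .3 -.1 5.8 0 0 0;1 .3 -.1 5.8 0 0 0';python3 -m creep '1 0 0 .1 0 0 0;1 0 0 .2 0 0 0';python3 go.py .430 .0150 .0516 -20
```

```text
clock: 15.42
position: [0.4331, 0.0148, 0.0588]
ee_rot: [3.093, -0.544, 0.008]
force: [0.3, -0.0, -6.8]
width: 0.562
gripper_force: 45.0
clock: 15.68
position: [0.4328, 0.0148, 0.0565]
ee_rot: [3.093, -0.544, 0.007]
force: [0.2, 0.5, -7.8]
width: 0.565
gripper_force: 45.0
t15.68 p [0.4328 0.0148 0.0565] yaw -20.0 w 51.9 gf 45.0 F [ 0.2  0.5 -7.8]
shift cm [-0.27  0.07  0.48] turn [ 0.  -0.3  0. ]
```

```bash
python3 -m creep '1 -.2 0 .2 0 0 0;1 -.2 0 .3 0 0 0;1 -.2 0 .4 0 0 0;1 -.2 0 .4 0 0 0';python3 -m creep '1 0 0 .1 0 0 0;1 0 0 .1 0 0 0';python3 go.py .430 .0150 .0516 -20
```

```text
clock: 16.18
position: [0.4307, 0.0155, 0.052]
ee_rot: [3.093, -0.544, 0.006]
force: [-0.7, 0.5, -7.3]
width: 0.563
gripper_force: 45.0
clock: 16.42
position: [0.4308, 0.0154, 0.0515]
ee_rot: [3.093, -0.544, 0.006]
force: [-3.3, -0.1, 2.7]
width: 0.561
gripper_force: 45.0
t16.43 p [0.4308 0.0154 0.0515] yaw -19.9 w 51.6 gf 45.0 F [-3.3 -0.1  2.7]
shift cm [-0.06  0.07 -0.01] turn [ 0.  -0.2  0.1]
```

Contact on the floor. Release, rise, and head to the V-block with yaw 3.9°.

```bash
python3 -m creep '5.6 0 0 0 0 0 0;6.2 0 0 0 0 0 0;7.5 0 0 0 0 0 0;7.5 0 0 0 0 0 0';python3 -m creep '7.5 0 0 -4 0 0 0;7.5 0 0 -9 0 0 0;7.5 0 0 -14 0 0 0;7.5 0 0 -18 0 0 0;7.5 0 0 -18 0 0 0';python3 go.py .567 -.277 .2 3.9
```

```text
clock: 16.92
position: [0.4308, 0.0154, 0.0511]
ee_rot: [3.093, -0.544, 0.006]
force: [-0.4, 0.6, -0.2]
width: 0.805
gripper_force: 0.0
clock: 17.55
position: [0.4318, 0.016, 0.2339]
ee_rot: [-3.093, 0.544, -0.015]
force: [1.4, -0.6, -1.1]
width: 0.815
gripper_force: 0.0
t17.55 p [0.4318 0.016  0.2339] yaw -20.0 w 75.0 gf 0.0 F [ 1.4 -0.6 -1.1]
shift cm [22.67 22.93  3.56] turn [ -0.   -0.6 -23.9]
```

```bash
python3 -m creep '7.5 3.5 3.5 0 0 0 -5;7.5 7.5 7.5 0 0 0 -10;7.5 11.5 11.6 0 0 0 -15;7.5 15.5 15.7 0 0 0 -20;7.5 19.5 19.8 0 0 0 -23.9';python3 -m creep '7.5 0 0 2 0 0 0;7.5 0 0 2 0 0 0';python3 go.py .567 -.277 .028 3.9
```

```text
clock: 18.18
position: [0.546, -0.2384, 0.2305]
ee_rot: [3.138, 0.113, 0.003]
force: [0.6, 0.7, -0.3]
width: 0.815
gripper_force: 0.0
clock: 18.42
position: [0.5443, -0.2367, 0.2091]
ee_rot: [-3.14, -0.107, 0.002]
force: [-0.1, 1.3, -0.4]
width: 0.818
gripper_force: 0.0
t18.43 p [ 0.5443 -0.2367  0.2091] yaw 3.9 w 75.2 gf 0.0 F [-0.1  1.3 -0.4]
shift cm [ 2.01  4.17 18.11] turn [-0.   0.1  0. ]
```

```bash
python3 -m creep '7.5 2 4.1 0 0 0 0;7.5 2 4.1 4 0 0 0;7.5 2 4.1 8 0 0 0;7.5 2 4.1 11 0 0 0;7.5 2 4.1 11 0 0 0';python3 -m creep '7.5 0 0 0 0 0 0';python3 go.py .567 -.277 .028 3.9
python3 - <<'E'
from cell import vision
import cv2
t=vision.get_image("top")[:,:,::-1];s=vision.get_image("scene")[:,:,::-1]
cv2.imwrite("pics/d3.png",cv2.hconcat([cv2.resize(t[150:330,120:336],(400,333)),cv2.resize(s[200:300,270:390],(400,333))]))
E
```

```text
clock: 19.05
position: [0.5675, -0.2749, 0.1002]
ee_rot: [-3.139, -0.111, 0.002]
force: [1.1, -0.3, 0.7]
width: 0.818
gripper_force: 0.0
clock: 19.18
position: [0.5699, -0.2763, 0.1035]
ee_rot: [3.137, 0.11, 0.008]
force: [0.3, -0.4, -0.0]
width: 0.815
gripper_force: 0.0
t19.18 p [ 0.5699 -0.2763  0.1035] yaw 4.0 w 75.0 gf 0.0 F [ 0.3 -0.4 -0. ]
shift cm [-0.33  0.03  7.55] turn [ 0.1 -0.3  0.1]
```

View pics/d3.png

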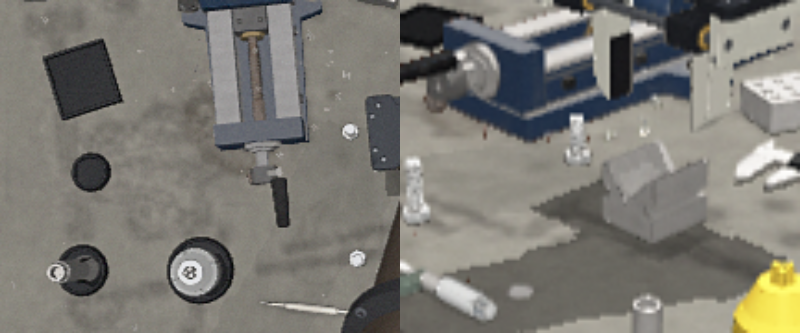

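The chuck now sits in the large nest (left half, (200,270)). The V-block (right half, (655,195)) is below and between the open fingers. Next I descend and grip.

```bash
python3 -m creep '7.5 -.2 0 3 0 0 0;7.5 -.2 0 6 0 0 0;7.5 -.2 0 7.2 0 0 0;7.5 -.2 0 7.4 0 0 0;7.5 -.2 0 7.4 0 0 0';python3 go.py .567 -.277 .028 3.9
```

```text
clock: 19.9
position: [0.5681, -0.2772, 0.0293]
ee_rot: [3.137, 0.108, 0.008]
force: [-0.1, -0.0, -0.2]
width: 0.815
gripper_force: 0.0
t19.90 p [ 0.5681 -0.2772  0.0293] yaw 3.9 w 75.0 gf 0.0 F [-0.1 -0.  -0.2]
shift cm [-0.11 -0.03  0.13] turn [ 0.2 -0.3  0. ]
```

```bash
python3 -m creep '1 -.1 0 .1 0 0 0;1 -.1 0 .1 0 0 0;1 -.1 0 .1 0 0 0;1 -.1 0 .1 0 0 0;1 -.1 0 .1 0 0 0' 50;python3 -m creep '1 0 0 0 0 0 0;1 0 0 0 0 0 0';python3 go.py .567 -.277 .2 3.9
```

```text
clock: 20.52
position: [0.5665, -0.2765, 0.0274]
ee_rot: [3.138, 0.109, 0.006]
force: [-1.8, 2.8, 5.0]
width: 0.542
gripper_force: 50.0
clock: 20.78
position: [0.5665, -0.2765, 0.0275]
ee_rot: [3.138, 0.109, 0.006]
force: [-1.6, 2.1, 5.5]
width: 0.545
gripper_force: 50.0
t20.77 p [ 0.5665 -0.2765  0.0275] yaw 4.0 w 50.2 gf 50.0 F [-1.6  2.1  5.5]
shift cm [  0.11   0.08 -17.25] turn [ 0.1 -0.2  0.1]
```

```bash
python3 -m creep '1 0 0 -2 0 0 0;1 0 0 -6 0 0 0;1 0 0 -11 0 0 0;1 0 0 -16 0 0 0;1 0 0 -18.5 0 0 0';python3 -m creep '1 0 0 0 0 0 0';python3 go.py .659 .1505 .2 16.5
```

```text
clock: 21.4
position: [0.566, -0.2773, 0.2157]
ee_rot: [3.136, 0.108, 0.01]
force: [0.4, -0.3, -7.7]
width: 0.54
gripper_force: 50.0
clock: 21.52
position: [0.5663, -0.2773, 0.2145]
ee_rot: [3.136, 0.107, 0.011]
force: [-0.1, -0.3, -8.7]
width: 0.54
gripper_force: 50.0
t21.52 p [ 0.5663 -0.2773  0.2145] yaw 3.9 w 49.7 gf 50.0 F [-0.1 -0.3 -8.7]
shift cm [ 12.17 -42.05   1.36] turn [  0.3  -0.4 -12.6]
```

```bash
python3 -m creep '1 1 -3 0 0 0 -3;1 2.2 -7.5 0 0 0 -6;1 3.5 -12 0 0 0 -9;1 4.8 -16.6 0 0 0 -12;1 6.1 -21.2 0 0 0 -12.6';python3 -m creep '1 0 -5 0 0 0 0;1 0.1 -10 0 0 0 0;1 .2 -14.5 0 0 0 0;1 .3 -18 0 0 0 0;1 .3 -19 0 0 0 0';python3 -m creep '1 0 0 0 0 0 0';python3 go.py .659 .1505 .0325 16.5
```

```text
clock: 22.15
position: [0.6107, -0.0598, 0.2097]
ee_rot: [3.107, 0.453, -0.001]
force: [0.5, -0.1, -8.1]
width: 0.54
gripper_force: 50.0
clock: 22.78
position: [0.5585, 0.1248, 0.2096]
ee_rot: [3.107, 0.459, -0.0]
force: [-0.2, -0.6, -7.5]
width: 0.543
gripper_force: 50.0
clock: 22.9
position: [0.5597, 0.122, 0.2101]
ee_rot: [3.106, 0.454, 0.001]
force: [0.2, -1.4, -7.4]
width: 0.541
gripper_force: 50.0
t22.90 p [0.5597 0.122  0.2101] yaw 16.6 w 49.8 gf 50.0 F [ 0.2 -1.4 -7.4]
shift cm [10.32  0.06 17.76] turn [ 0.2 -0.   0.1]
```

```bash
python3 -m creep '1 3 0 0 0 0 0;1 7 0 0 0 0 0;1 10.2 0.05 0 0 0 0;1 10.2 .05 3 0 0 0;1 10.2 .05 7 0 0 0';python3 -m creep '1 0 0 3 0 0 0;1 0 0 5 0 0 0;1 0 0 5 0 0 0';python3 go.py .659 .1505 .0325 16.5
python3 - <<'E'
from cell import vision
import cv2
t=vision.get_image("top")[:,:,::-1];s=vision.get_image("scene")[:,:,::-1]
cv2.imwrite("pics/d4.png",cv2.hconcat([cv2.resize(t[140:320,120:336],(400,333)),cv2.resize(s[180:300,180:324],(400,333))]))
E
```

```text
clock: 23.52
position: [0.6602, 0.148, 0.1406]
ee_rot: [3.106, 0.448, 0.007]
force: [0.0, -0.0, -7.9]
width: 0.54
gripper_force: 50.0
clock: 23.9
position: [0.6582, 0.1487, 0.0897]
ee_rot: [3.106, 0.45, -0.001]
force: [-0.8, -0.7, -6.8]
width: 0.542
gripper_force: 50.0
t23.90 p [0.6582 0.1487 0.0897] yaw 16.5 w 49.9 gf 50.0 F [-0.8 -0.7 -6.8]
shift cm [ 0.14 -0.17  5.72] turn [ 0.2  0.  -0. ]
```

View pics/d4.png

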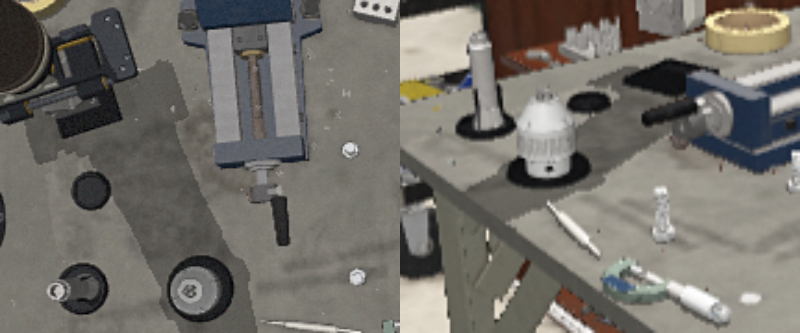

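The left half shows the gripper holding the V-block over the square nest, clear of the vice. The right half shows the collet and chuck upright in their nests and the bolt undisturbed. Next I lower the block.

```bash
python3 -m creep '1 .1 -.15 2 0 0 0;1 .1 -.15 4 0 0 0;1 .1 -.15 5 0 0 0;1 .1 -.15 5.3 0 0 0;1 .1 -.15 5.3 0 0 0';python3 -m creep '1 0 0 0 0 0 0';python3 go.py .659 .1505 .0325 16.5
```

```text
clock: 24.62
position: [0.6598, 0.1521, 0.0386]
ee_rot: [3.107, 0.452, 0.005]
force: [0.3, -0.2, -7.7]
width: 0.54
gripper_force: 50.0
clock: 24.75
position: [0.6602, 0.1522, 0.0394]
ee_rot: [3.107, 0.452, 0.007]
force: [-0.3, -0.3, -7.1]
width: 0.542
gripper_force: 50.0
t24.75 p [0.6602 0.1522 0.0394] yaw 16.6 w 49.9 gf 50.0 F [-0.3 -0.3 -7.1]
shift cm [-0.17  0.12  0.69] turn [ 0.2 -0.2  0.1]
```

```bash
python3 -m creep '1 -.1 .1 .3 0 0 0;1 -.1 .1 .5 0 0 0;1 -.1 .1 .65 0 0 0;1 -.1 .1 .65 0 0 0';python3 -m creep '1 0 0 0 0 0 0';python3 go.py .659 .1505 .0318 16.5
```

```text
clock: 25.25
position: [0.6589, 0.1508, 0.032]
ee_rot: [3.107, 0.452, 0.005]
force: [0.6, 0.4, -6.9]
width: 0.543
gripper_force: 50.0
clock: 25.38
position: [0.6591, 0.1508, 0.0322]
ee_rot: [3.107, 0.452, 0.005]
force: [-0.2, 0.0, -7.4]
width: 0.542
gripper_force: 50.0
t25.38 p [0.6591 0.1508 0.0322] yaw 16.6 w 49.9 gf 50.0 F [-0.2  0.  -7.4]
shift cm [-0.02  0.03  0.04] turn [ 0.2 -0.2  0.1]
```

Release (a 1.5 mm drop), rise, and turn toward the bush at yaw -45.

```bash
python3 -m creep '5.4 0 0 0 0 0 0;5.8 0 0 0 0 0 0;6.4 0 0 0 0 0 0;6.4 0 0 0 0 0 0';python3 -m creep '6.4 0 0 -3 0 0 0;6.4 0 0 -8 0 0 0;6.4 0 0 -13 0 0 0;6.4 0 0 -18 0 0 0;6.4 0 0 -20 0 0 0';python3 go.py .448 -.406 .23 -45
```

```text
clock: 25.88
position: [0.6593, 0.1508, 0.0325]
ee_rot: [3.107, 0.452, 0.006]
force: [0.5, 0.5, 1.1]
width: 0.696
gripper_force: 0.0
clock: 26.5
position: [0.6596, 0.1516, 0.2362]
ee_rot: [3.107, 0.452, 0.013]
force: [1.0, 0.8, -1.4]
width: 0.697
gripper_force: 0.0
t26.50 p [0.6596 0.1516 0.2362] yaw 16.5 w 64.1 gf 0.0 F [ 1.   0.8 -1.4]
shift cm [-36.17  47.42   0.45] turn [-0.1 -0.5 61.5]
```

```bash
python3 -m creep '5 -2.5 3.3 0 0 0 10;5 -6 7.9 0 0 0 20;5 -9.5 12.5 0 0 0 30;5 -13 17.1 0 0 0 40;5 -16.5 21.7 0 0 0 50';python3 go.py .448 -.406 .23 -45
```

```text
clock: 27.12
position: [0.5612, -0.1055, 0.2326]
ee_rot: [3.006, -0.912, 0.007]
force: [0.7, -0.6, 1.1]
width: 0.545
gripper_force: 0.0
t27.12 p [ 0.5612 -0.1055  0.2326] yaw -33.8 w 50.2 gf 0.0 F [ 0.7 -0.6  1.1]
shift cm [ 7.29 31.27  0.27] turn [-0.1 -0.3 11.2]
```

```bash
python3 -m creep '5 1 4.5 0 0 0 5;5 2.4 10 0 0 0 11;5 3.7 15.8 0 0 0 11.2;5 5 21.5 0 0 0 11.2;5 6.3 27 0 0 0 11.2';python3 -m creep '5 .8 3.5 0 0 0 0;5 .8 3.5 3 0 0 0;5 .8 3.5 7 0 0 0; 5 .8 3.5 10 0 0 0;5 .8 3.5 10 0 0 0'; python3 go.py .448 -.406 .031 -45
python3 - <<'E'
from cell import vision
import cv2
t=vision.get_image("top")[:,:,::-1];s=vision.get_image("scene")[:,:,::-1]
cv2.imwrite("pics/d5.png",cv2.hconcat([cv2.resize(t[140:320,120:336],(400,333)),cv2.resize(s[230:330,300:420],(400,333))]))
E
```

```text
clock: 27.75
position: [0.4649, -0.3656, 0.2327]
ee_rot: [2.906, -1.193, 0.007]
force: [1.3, 0.1, 0.5]
width: 0.545
gripper_force: 0.0
clock: 28.38
position: [0.4461, -0.3935, 0.1305]
ee_rot: [-2.906, 1.193, 0.0]
force: [-0.0, -0.8, 0.7]
width: 0.546
gripper_force: 0.0
t28.38 p [ 0.4461 -0.3935  0.1305] yaw -44.6 w 50.2 gf 0.0 F [-0.  -0.8  0.7]
shift cm [1.02 0.76 9.95] turn [-0.   0.   0.4]
```

View pics/d5.png

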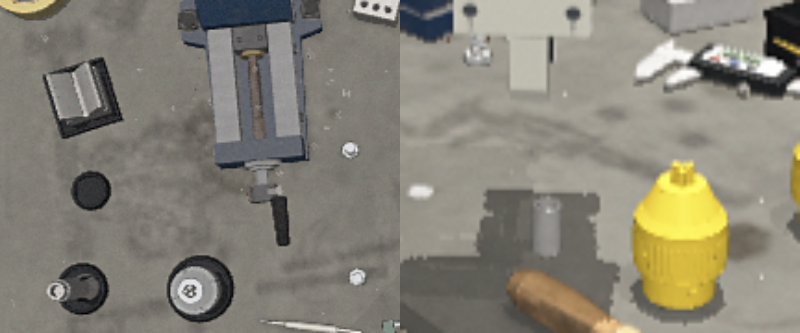

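The V-block sits square in its nest (left half, (83,97)), and the chuck and collet are in theirs. The bush stands under the gripper (right half, (546,225)). Next I descend on it.

```bash
python3 -m creep '5 1 .75 0 0 0 0;5 1 .75 3 0 0 0;5 1 .75 6 0 0 0; 5 1 .75 9 0 0 0;5 1 .75 9 0 0 0'; python3 -m creep '5 0 0 0 0 0 0'; python3 go.py .448 -.406 .031 -45
```

```text
clock: 29.1
position: [0.4487, -0.4074, 0.0416]
ee_rot: [-2.906, 1.194, -0.003]
force: [-0.3, 0.7, 0.0]
width: 0.546
gripper_force: 0.0
clock: 29.22
position: [0.4502, -0.4084, 0.044]
ee_rot: [2.905, -1.193, 0.01]
force: [-0.2, -0.6, 0.8]
width: 0.544
gripper_force: 0.0
t29.23 p [ 0.4502 -0.4084  0.044 ] yaw -44.7 w 50.0 gf 0.0 F [-0.2 -0.6  0.8]
shift cm [-0.33 -0.01  1.3 ] turn [-0.1 -0.3  0.3]
```

```bash
python3 -m creep '5 -.25 0 .6 0 0 0;5 -.25 0 1.2 0 0 0;5 -.25 0 1.25 0 0 0; 2 -.25 0 1.25 0 0 0;1 -.25 0 1.25 0 0 0' 15; python3 -m creep '.5 0 0 0 0 0 0;.5 0 0 0 0 0 0;.5 0 0 0 0 0 0;.5 0 0 0 0 0 0;.5 0 0 0 0 0 0'; python3 go.py .448 -.406 .22 -45
```

```text
clock: 29.85
position: [0.4478, -0.4055, 0.03]
ee_rot: [2.906, -1.193, 0.006]
force: [-0.7, -0.3, 0.4]
width: 0.374
gripper_force: 0.0
clock: 30.48
position: [0.4476, -0.4055, 0.03]
ee_rot: [2.906, -1.193, 0.006]
force: [0.3, 0.0, 0.6]
width: 0.186
gripper_force: 15.0
t30.48 p [ 0.4476 -0.4055  0.03  ] yaw -44.7 w 17.1 gf 15.0 F [0.3 0.  0.6]
shift cm [ 1.3e-01 -1.0e-02 -1.9e+01] turn [-0.1 -0.2  0.3]
```

```bash
python3 -m creep '.5 0 0 -2 0 0 0;.5 0 0 -6 0 0 0;.5 0 0 -11 0 0 0;.5 0 0 -15 0 0 0;.5 0 0 -17 0 0 0'; python3 -m creep '.5 0 0 0 0 0 0'; python3 go.py .5475 .1415 .2 -45
```

```text
clock: 31.1
position: [0.4476, -0.4056, 0.2024]
ee_rot: [2.905, -1.193, 0.011]
force: [-0.3, 0.3, -0.7]
width: 0.189
gripper_force: 15.0
clock: 31.22
position: [0.4477, -0.4056, 0.2013]
ee_rot: [2.905, -1.193, 0.011]
force: [0.2, -0.3, -2.3]
width: 0.186
gripper_force: 15.0
t31.23 p [ 0.4477 -0.4056  0.2013] yaw -44.6 w 17.1 gf 15.0 F [ 0.2 -0.3 -2.3]
shift cm [-31.34 -45.94   0.  ] turn [-0.1 -0.4  0.4]
```

```bash
python3 -m creep '.5 -2 -3 0 0 0 0;.5 -5 -7.3 0 0 0 0;.5 -8 -11.7 0 0 0 0;.5 -11 -16.1 0 0 0 0;.5 -14 -20.5 0 0 0 0'; python3 -m creep '.5 -3 -4.4 0 0 0 0;.5 -6 -8.8 0 0 0 0;.5 -9 -13.2 0 0 0 0;.5 -12 -17.6 0 0 0 0;.5 -15 -22 0 0 0 0';python3 -m creep '.5 -1.5 -2.3 0 0 0 0;.5 -2.3 -3.3 0 0 0 0;.5 -2.3 -3.3 0 0 0 0'; python3 go.py .5475 .1415 .034 -45
```

```text
clock: 31.85
position: [0.4908, -0.1589, 0.1982]
ee_rot: [2.906, -1.193, 0.003]
force: [1.3, -0.3, -0.8]
width: 0.191
gripper_force: 15.0
clock: 32.48
position: [0.5387, 0.1027, 0.1978]
ee_rot: [2.905, -1.193, 0.003]
force: [1.0, 0.6, -0.6]
width: 0.186
gripper_force: 15.0
clock: 32.85
position: [0.5456, 0.1406, 0.1983]
ee_rot: [2.905, -1.192, 0.004]
force: [0.1, -0.7, -0.5]
width: 0.192
gripper_force: 15.0
t32.85 p [0.5456 0.1406 0.1983] yaw -44.6 w 17.7 gf 15.0 F [ 0.1 -0.7 -0.5]
shift cm [ 1.000e-02 -2.000e-01  1.643e+01] turn [ 0.  -0.2  0.4]
```

```bash
python3 -m creep '.5 0 -.2 4 0 0 0;.5 0 -.2 8 0 0 0;.5 0 -.2 12 0 0 0;.5 0 -.2 14 0 0 0;.5 0 -.2 14.5 0 0 0';python3 -m creep '.5 0 0 .4 0 0 0;.5 0 0 .8 0 0 0;.5 0 0 .8 0 0 0'; python3 go.py .5475 .1415 .034 -45
```

```text
clock: 33.48
position: [0.5472, 0.1394, 0.053]
ee_rot: [2.902, -1.196, 0.003]
force: [-0.9, 0.4, 0.1]
width: 0.189
gripper_force: 15.0
clock: 33.85
position: [0.5484, 0.1418, 0.0467]
ee_rot: [-2.906, 1.193, -0.007]
force: [-0.9, 0.1, -0.7]
width: 0.186
gripper_force: 15.0
t33.85 p [0.5484 0.1418 0.0467] yaw -44.7 w 17.1 gf 15.0 F [-0.9  0.1 -0.7]
shift cm [-0.04  0.09  1.27] turn [-0.1 -0.2  0.3]
```

```bash
python3 -m creep '.5 0 .05 .5 0 0 0;.5 0 .05 1 0 0 0;.5 0 .05 1.2 0 0 0;.5 0 .05 1.25 0 0 0;.5 0 .05 1.25 0 0 0';python3 -m creep '.5 0 0 .05 0 0 0;.5 0 0 .05 0 0 0'; python3 go.py .5475 .1415 .033 -45
```

```text
clock: 34.48
position: [0.5479, 0.1415, 0.0338]
ee_rot: [2.906, -1.193, 0.006]
force: [-0.5, 0.1, -1.1]
width: 0.189
gripper_force: 15.0
clock: 34.72
position: [0.5479, 0.1415, 0.0334]
ee_rot: [2.906, -1.193, 0.006]
force: [0.8, -0.8, -0.7]
width: 0.19
gripper_force: 15.0
t34.73 p [0.5479 0.1415 0.0334] yaw -44.6 w 17.5 gf 15.0 F [ 0.8 -0.8 -0.7]
shift cm [-0.03  0.03  0.04] turn [-0.1 -0.2  0.4]
```

```bash
python3 -m creep '2.2 0 0 0 0 0 0;2.6 0 0 0 0 0 0;3.2 0 0 0 0 0 0;4 0 0 0 0 0 0;4 0 0 0 0 0 0';python3 -m creep '4 0 0 -3 0 0 0;4 0 0 -8 0 0 0;4 0 0 -13 0 0 0;4 0 0 -18 0 0 0;4 0 0 -20 0 0 0';python3 -m creep '4 3 4 0 0 0 0;4 6 8 0 0 0 0;4 9 12 0 0 0 0;4 12 16 0 0 0 0;4 15 20 0 0 0 0'
python3 -m creep '4 3 4 0 0 0 0;4 6 8 0 0 0 0;4 9 12 0 0 0 0;4 9 12 0 0 0 0'
python3 - <<'E'
from cell import vision
import cv2
t=vision.get_image("top")[:,:,::-1];s=vision.get_image("scene")[:,:,::-1]
cv2.imwrite("pics/d6.png",cv2.hconcat([cv2.resize(t[140:320,120:336],(400,333)),cv2.resize(s[180:300,180:324],(400,333))]))
E
```

```text
clock: 35.35
position: [0.5479, 0.1415, 0.0333]
ee_rot: [2.906, -1.193, 0.006]
force: [0.5, 0.3, -0.1]
width: 0.428
gripper_force: 0.0
clock: 35.98
position: [0.5483, 0.1421, 0.2367]
ee_rot: [-2.903, 1.192, -0.012]
force: [0.7, 0.1, -0.8]
width: 0.435
gripper_force: 0.0
clock: 36.6
position: [0.5129, -0.1074, 0.2338]
ee_rot: [2.906, -1.193, 0.007]
force: [1.5, 0.1, 0.4]
width: 0.434
gripper_force: 0.0
clock: 37.1
position: [0.4913, -0.2593, 0.2339]
ee_rot: [2.9, -1.203, 0.007]
force: [0.2, 0.7, -1.1]
width: 0.434
gripper_force: 0.0
```

View pics/d6.png

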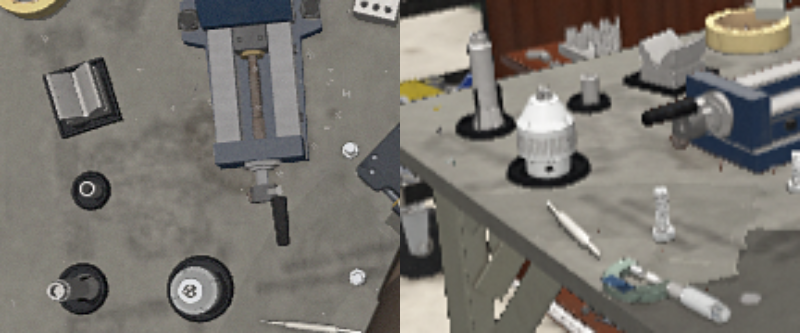

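All four pieces stand in their nests and the bolts are undisturbed. One close-up to check the V-block centring numerically.

```bash
python3 - <<'E'
from cell import vision
import cv2
t=vision.get_image("top")[:,:,::-1]
cv2.imwrite("pics/d7.png",cv2.resize(t[160:260,135:205],None,fx=6,fy=6,interpolation=2))
E
```

```text
(no output)
```

View pics/d7.png

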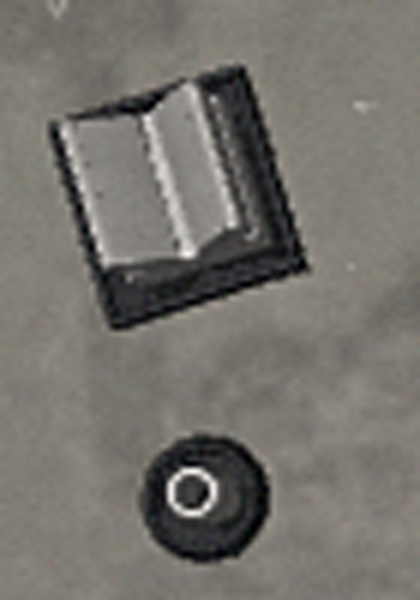

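The block's top corners are at about (64,121), (203,82), (240,232) and (103,267). The nest's corners are at (50,121), (243,66), (308,270) and (116,328). The bush top is at (192,491) inside its nest at (206,497).

```bash
python3 - <<'E'
from h import *
c=lambda u,v:((u+.5)/6-.5+135,(v+.5)/6-.5+160)
m=lambda P,z:np.mean([atz("top",c(*p),z) for p in P],0)
a=m([(64,121),(203,82),(240,232),(103,267)],.048);b=m([(50,121),(243,66),(308,270),(116,328)],.009)
print(a,b,a-b); print(atz("top",c(192,491),.035)-atz("top",c(206,497),.009))
E
```

```text
[0.65941113 0.1485399  0.048     ] [0.65918425 0.15083288 0.009     ] [ 0.00022689 -0.00229298  0.039     ]
[ 5.32556381e-05 -2.62141125e-03  2.60000000e-02]
```

Both are well centred, about 2–3 mm off. Handing in.

```bash
python3 -m creep '4 0 0 0 0 0 0;4 0 0 0 0 0 0;4 0 0 0 0 0 0' && python3 -c "
from cell import job; print(job.sign_off())"
```

```text
clock: 37.62
position: [0.4932, -0.2539, 0.2338]
ee_rot: [2.907, -1.192, 0.006]
force: [-0.0, 0.6, -0.2]
width: 0.433
gripper_force: 0.0
the job is handed in; nothing more can be done
None
```

The chuck, collet, bush and near V-block are upright in their nests, both bolts look undisturbed in the last pictures, and the job was handed in at about 38 s; sign-off returned no verdict.

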